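Clamp the bottle with the sliding rod and lock it with the cam lever

TASK

Push the rod of the bench clamp in until its sprung pad holds the reagent bottle against the two posts with about 7 N (gently: the glass must never get 22 N), and let go. Then flip the cam lever all the way over centre so that it lies along the rod and locks it, without wrenching it, leaving the bottle upright and firmly held and the things round the clamp where they are.

Things in the scene. Friction and masses are not known exactly. Their poses are not given: they have to be found in the camera images.
- clamp_base: bench clamp, fixed: aluminium plate 330 x 110 x 12 mm, from x = -150 to 180 mm and y = -55 to 55 mm of its frame; origin on the bench, z up. +x runs along the rod from push plate to bottle and posts; the open lever points to about +y. Round x = -35 mm stands the grey head through which the rod slides and which carries the lever: 62 mm long, 58 mm wide, 79 mm high
- posts_mark (a point): mark on the plate at clamp_base x = 150 mm, y = 0. The two upright steel posts (12 mm thick, 56 mm apart across y, tops 80 mm above the bench) stand within 7 mm of it along x, either way, set differently each time and not measured: where the bottle seats must be felt. A bottle against them has its axis 30 mm before the posts' centres
- push_plate (a point): centre of the upright black push plate on the back end of the rod: 12 mm thick along the rod, 44 mm wide across it, 29 to 79 mm above the bench, this point 54 mm up; axes as clamp_base. Push it along +x to slide the rod; the space behind it is free. It starts 40 to 60 mm past the back edge of the aluminium plate
- rod (a joint): how far the square 16 mm steel rod is pushed in, m: 0 fully back, end of travel 0.085. With the lever open, sliding takes about 8 N of friction; let go, it stays where it is and holds back up to 8 N. With the lever closed it is locked
- pad: round white plastic pad 32 mm across on a spring plunger at the front end of the rod, axis 47 mm above the bench; origin at the middle of its back face, axes as clamp_base, front face 8 mm further along +x. The spring gives 2.5 N per mm over 11 mm; unpressed, the front face is 233 mm ahead of the push plate's back face
- bottle: glass-stoppered reagent bottle, 70 mm round, 150 mm high, about 0.3 kg, standing loose on the clamp's plate between pad and posts; origin at the middle of its underside, z up. The pad shoves it along the plate (about 2 N) until it meets both posts and centres between them
- lever (a joint): angle of the cam lever, rad: 0 to 0.25 open, dead centre 1.45, shut on its stop 1.68, where it lies along the rod pointing back to the push plate. It closes counter-clockwise seen from above. It moves freely to about 0.6; then resistance at the end of the arm grows to 5 to 9 N near 1 rad and fades at 1.45; beyond, it snaps shut; released short of that it springs back
- lever_end (a point): middle of the paddle at the free end of the black lever, 63 mm out from the pivot and 89 mm above the bench: paddle 34 mm long, 13 mm thick, 79 to 99 mm above the bench, its tip 80 mm from the pivot. x points outward along the lever, y the way it moves when closing, z up
- pivot (a point): the lever's upright pivot axis over the head, at clamp_base x = -35 mm, y = 0, 89 mm above the bench; steel cam head 32 mm across, black arm 10 mm thick; axes as clamp_base
- dropper: bystander: amber dropper bottle 52 x 140 mm, loose on the bench; origin at the middle of its underside
- vial: bystander: vial with black cap 23 x 52 mm, loose on the bench; origin at the middle of its underside
- bulb: bystander: brown rubber suction bulb 72 x 45 x 44 mm, loose on the bench; origin at the middle of its underside
- tape: bystander: tape roll 68 x 19 mm lying flat on the bench, loose; origin at the middle of its underside
Mind the look-alikes: they are no part of the job. What is shaped like the bottle but green or purple is not meant.

How it is judged:
By the outcome, as a careful person would: the job done as asked, in the order asked, and still so for the second after the job is handed in, with the robot touching nothing.
It also fails if it takes over 64 s, if anything falls off the work surface, if the arm or the gripper's body presses on something with over 40 N, if the wrist force passes 120 N, or if a joint passes its speed limit or range.

ROBOT

A 7-joint arm with a two-finger parallel gripper is mounted at the origin on a cart in front of the work surface, level with it; the furniture and walls round the work are solid. World frame = base frame: x ahead of the robot, y to its left, z up, the work surface at z = 0. Lengths are in m, angles in rad, forces in N, time in s.
With the tool pointing down it reaches from about 0.4 to 0.9 m from the base axis. Payload 5.6 kg.
Tool frame: the origin (TCP) lies midway between the tips of the shut fingers; the grasp point (between the pads) lies 19 mm behind it; z points along the fingers, y is the line along which they close (so a half turn about z gives the same grasp; the last joint's range is limited). The gripper opens to 92 mm and grips with 3 to 60 N. Pads are 20 mm wide; open, the fingers measure 128 mm over their backs; the gripper's body (75 mm by 189 mm) begins 69 mm behind the grasp point.
Start: joints at [1.306, 0.468, -0.012, 1.603, 0.006, 1.071, -0.056], TCP at [0.143, -0.634, 0.215] pointing down, gripper open.
Joint ranges: [-2.53, 2.53], [-0.31, 2.02], [-1.57, 1.55], [0.28, 2.44], [-1.29, 4.43], [0.15, 1.84], [-2.92, 2.92]. Speed limits (rad/s): [2.57, 2.57, 3.14, 3.14, 3.14, 3.14, 3.14].

INTERFACE

Orientations are given as a unit quaternion [x, y, z, w].
In Python, from workcell import observe, read_camera, camera_params, job_done, search_frame, outline_of, spot_point gives the robot as it stands. The module is installed in compiled form; this text tells all that it offers.
- The arm moves only by the tool drive_tool, never from a script. Its argument "commands" is a list of rows, each a list of 2 entries, a list of its own where there are three numbers: the shift along the tool's x, y, z in units of 0.08 m (1.0 is 0.08 m), then the turn, a rotation vector about the tool's x, y, z in units of pi/2 rad (1.0 is pi/2 rad). In form: [[[dx, dy, dz], [ax, ay, az]], ...]. A call has 1 to 5 rows; each row is the pose to reach, as a shift and turn from the pose commanded when the call began, along the tool's axes at that moment; what a row does not reach only later rows make up. A row lasts 1/8 s, in which the tool goes at most 62.5 mm and 10.7 degrees, less where a joint would pass 70% of its speed; a pose out of reach is approached as far as the arm can. A call with a number of a shift or a turn outside -1 to 1 is refused whole. A call with a gripper value outside its range is refused whole. "claw" is the gripper command: -1 is fully open, 1 is shut, values between are in proportion, set as the call begins (left out, the last holds). The fingers move at their own pace and stop on an object; "newtons" is the grip in N (left out, the last holds). Time passes only in rows, so rows that repeat a pose let the fingers close. It gives the time, the measured TCP pose, the force, the opening and the grip force at its end, in the units of the state.
- observe(): the state, without advancing time (a new reading comes with each control period).
- read_camera(name): name is "scene" or "top" or "wrist"; returns the picture (400x640x3 uint8, red, green, blue); there is no depth.
- camera_params(name): a dict with "fx", "fy", "cx", "cy" (pixels), "eye" and "attitude" of the camera in the world; the wrist camera has in their place "mount" (4x4, takes a point from camera to tool coordinates, whose origin is the TCP and whose axes are the flange's). Camera axes: x right, y down, z forward; pixel columns grow to the right and rows downward; lengths in m; the calibration is good to about 2 mm. A picture is of the moment at which its call begins: read the wrist's pose just before it. camera_params takes no time and is no camera call.
- job_done(): hands the job in; it is judged then, once.
Trained networks look in the newest picture that a camera, given by its name, has taken for a name from the list of things; names that differ only in an ending like _2 or _b are one class to them, and where a whole thing is asked for, a point or a joint stands for the part that bears it (a point fixed in the world has none). Each returns a list of dicts, best first, with "score" (0 to 1); they miss things now and then, are a little off and sometimes report something else, mostly with a low value. They report only what shows in the picture. A call takes as long as a camera call. They do not tell look-alikes from the thing itself.
- search_frame(camera, thing): "extent" ([left, top, width, height] in pixels, round what is visible of it).
- outline_of(camera, thing): "region" (400x640 bool, what is visible of it) and "extent" ([left, top, width, height] in pixels, round what is visible of it).
- spot_point(camera, thing): "at" ([column, row] in pixels: a listed point, or the origin of a listed thing).
The state is a dict: "t": time; "joint_pos": joint angles; "qvel": joint speeds; "tau": joint torques, N m; "position": TCP position; "ee_rot": TCP orientation; "force": force on the tool from outside, world axes, zero at the start; "moment": the same for the moment, N m; "opening": finger opening in m; "finger_force": force on a finger pad.
Only numpy, scipy, OpenCV 4.12 (cv2) and the standard library are available. Lean on these libraries where they do the work, as an engineer would, in place of code of your own. Each camera call takes 0.05 s, during which the arm holds its last target. There are 200 camera calls.

## Working session

There is one attempt and no reset: what is moved stays moved. The work goes in short steps, Python scripts to look and compute and a tool call to move; the robot and the scene stay as the last step left them, time stands still between calls to the robot, and variables do not carry over. Pictures are saved under pics/ and viewed, at most 10 in all, crops included, and the job is handed in when it is done.

Besides the shell and the picture viewer there is one more tool, called after "Request:" as name([rows], argument=value, ...), one row to a line, values as JSON. drive_tool: Moves the arm, as the interface text tells. Its arguments: {"type":"object","properties":{"commands":{"type":"array","items":{"type":"array"}},"claw":{"type":"number"},"newtons":{"type":"number"}},"required":["commands"]}

```bash
mkdir -p pics; cat > h.py <<'E'
import numpy as np, cv2
from workcell import *
from scipy.spatial.transform import Rotation as R
def cam(n):
    p=camera_params(n); return p
def rot(a):
    a=np.array(a,float); return a if a.shape==(3,3) else R.from_quat(a).as_matrix()
def ray(n,uv):
    p=cam(n); return np.array(p['eye']), rot(p['attitude'])@np.array([(uv[0]-p['cx'])/p['fx'],(uv[1]-p['cy'])/p['fy'],1])
def onz(n,uv,z):
    e,d=ray(n,uv); return e+d*(z-e[2])/d[2]
def proj(n,X):
    p=cam(n); c=rot(p['attitude']).T@(np.array(X)-np.array(p['eye'])); return [p['fx']*c[0]/c[2]+p['cx'],p['fy']*c[1]/c[2]+p['cy']]
E
python3 - <<'E'
from h import *
print(observe()); print(camera_params('top'),camera_params('scene'))
a=read_camera('scene');b=read_camera('top')
cv2.imwrite('pics/scene.png',a[:,:,::-1]);cv2.imwrite('pics/top.png',b[:,:,::-1])
Z=dict(clamp_base=0,posts_mark=.012,push_plate=.054,pad=.047,bottle=.012,lever_end=.089,pivot=.089,dropper=0,vial=0,bulb=0,tape=0)
for n in ('top','scene'):
  if n=='scene': read_camera('scene')
  for t,z in Z.items():
    print(n,t,[(round(r['score'],2),np.round(r['at']).tolist(),np.round(onz(n,r['at'],z),3).tolist()) for r in spot_point(n,t)[:3]])
E
```

```text
{'t': 0.0, 'joint_pos': array([ 1.30598413,  0.468392  , -0.01163197,  1.60364338,  0.00601183,
        1.07137846, -0.05631463]), 'qvel': array([ 1.55172211e-03,  1.02259128e-03, -3.69715574e-04, -5.02021181e-05,
       -1.78612891e-03,  2.26470245e-03, -1.35223100e-03]), 'tau': array([-1.64018784e-03, -5.20573103e+01, -1.25776281e-02, -2.43747193e+01,
       -5.64751332e-02,  1.72335317e-02,  1.38439900e-04]), 'position': array([ 0.1428133 , -0.6335092 ,  0.21362256]), 'ee_rot': array([ 9.93858413e-01,  1.10655581e-01, -1.59101951e-04, -8.78970752e-04]), 'force': array([0.62288658, 0.4175101 , 0.2373585 ]), 'moment': array([-0.01288461, -0.02223224,  0.01285642]), 'finger_force': 0.0, 'opening': 0.09170652656672655}
{'fx': 369.9403102958059, 'fy': 369.9403102958059, 'cx': 314.4442263333793, 'cy': 202.49499258345256, 'eye': array([0.42550182, 0.06931573, 0.95636456]), 'attitude': array([ 0.70741736, -0.70296394,  0.03827282, -0.06275006])} {'fx': 364.92868005943564, 'fy': 364.92868005943564, 'cx': 315.49603914980776, 'cy': 196.66389683603964, 'eye': array([ 0.06868093, -0.20678743, 
[... 1030 characters left out ...]
0.223, 0.012])]
scene push_plate [(0.88, [376.0, 256.0], [0.492, -0.105, 0.054])]
scene pad [(0.44, [312.0, 202.0], [0.558, 0.099, 0.047])]
scene bottle [(0.97, [260.0, 153.0], [0.665, 0.341, 0.012]), (0.92, [294.0, 196.0], [0.576, 0.165, 0.012]), (0.88, [435.0, 227.0], [0.665, -0.189, 0.012])]
scene lever_end [(0.54, [305.0, 219.0], [0.478, 0.068, 0.089])]
scene pivot [(0.64, [324.0, 202.0], [0.543, 0.056, 0.089]), (0.24, [281.0, 184.0], [0.537, 0.174, 0.089])]
scene dropper [(0.68, [321.0, 173.0], [0.693, 0.151, -0.0])]
scene vial [(0.67, [377.0, 256.0], [0.526, -0.099, 0.0]), (0.5, [343.0, 194.0], [0.657, 0.06, 0.0])]
scene bulb [(0.77, [376.0, 206.0], [0.662, -0.034, 0.0])]
scene tape []
```

View pictures.

```bash
python3 - <<'E'
from h import *
a=cv2.imread('pics/scene.png');b=cv2.imread('pics/top.png')
cv2.imwrite('pics/s2.png',cv2.resize(a[110:310,190:470],None,fx=2.8,fy=2.8))
cv2.imwrite('pics/t2.png',cv2.resize(b[120:300,200:440],None,fx=3.3,fy=3.3))
E
```

```text
(no output)
```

View pics/s2.png

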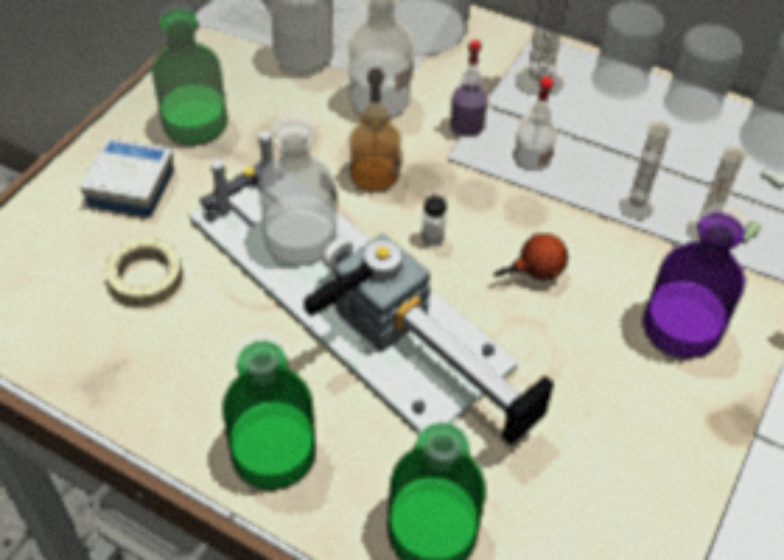

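View pics/t2.png

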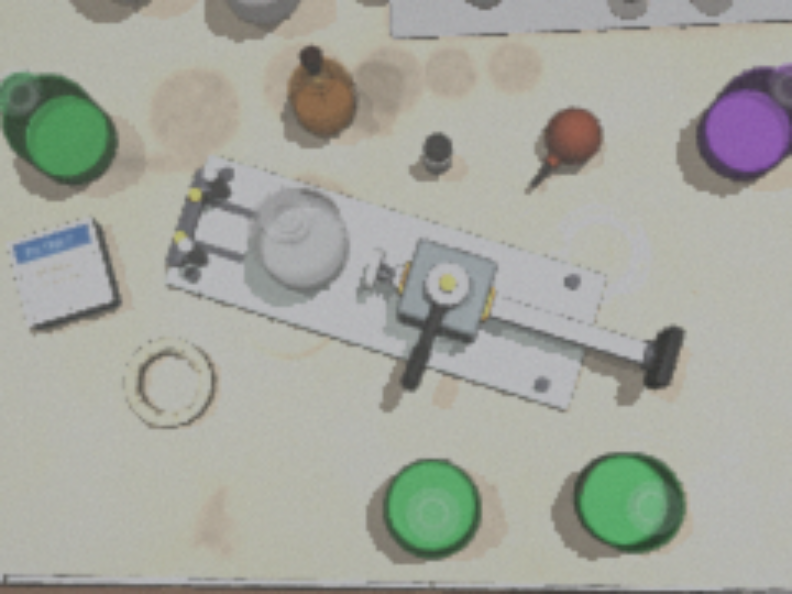

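View pics/scene.png

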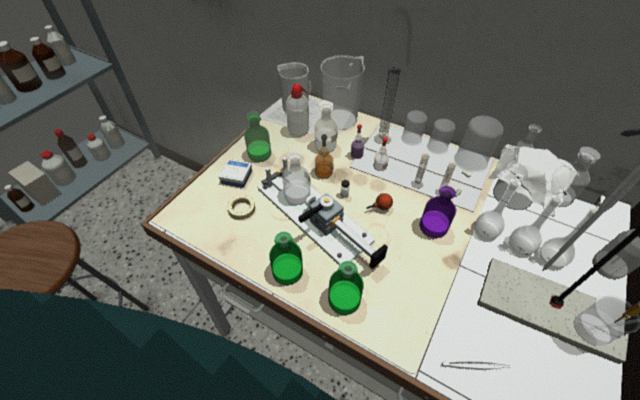

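```bash
python3 - <<'E'
from h import *
print('stand',onz('scene',(557,302),.03),onz('scene',(480,300),0),onz('scene',(440,398),0))
for p in ((330,273),(391,271)): print('green',onz('top',p,.012))
read_camera('top')
r=outline_of('top','clamp_base')[0]; m=r['region']
pts=np.argwhere(m)[:,::-1]; P=np.array([onz('top',p,.012)[:2] for p in pts]).astype(np.float32)
rc=cv2.minAreaRect(P); print(r['score'],rc,cv2.boxPoints(rc))
r=outline_of('top','push_plate')[0]
pts=np.argwhere(r['region'])[:,::-1]; P=np.array([onz('top',p,.079)[:2] for p in pts]).astype(np.float32); print(r['score'],cv2.minAreaRect(P),P.mean(0))
# fit pose
L={'posts':(150,0,.6035,.2235),'piv':(-35,0,.542,.054),'base':(0,0,.553,.082)}
print(proj('top',[.47,-.17,.1]))
E
```

```text
stand [ 0.59644986 -0.46757275  0.03      ] [ 0.5390903  -0.33538954  0.        ] [ 0.31162684 -0.32214552  0.        ]
green [0.38291728 0.06209984 0.012     ]
green [ 0.38939342 -0.09002135  0.012     ]Traceback (most recent call last):
  File "<stdin>", line 6, in <module>
  File "h.py", line 11, in onz
    e,d=ray(n,uv); return e+d*(z-e[2])/d[2]
        ~~~^^^^^^
  File "h.py", line 9, in ray
    p=cam(n); return np.array(p['eye']), rot(p['attitude'])@np.array([(uv[0]-p['cx'])/p['fx'],(uv[1]-p['cy'])/p['fy'],1])
  File "h.py", line 5, in cam
    p=camera_params(n); return p
ValueError: time passes only in moves, steps and waits
```

View pics/top.png

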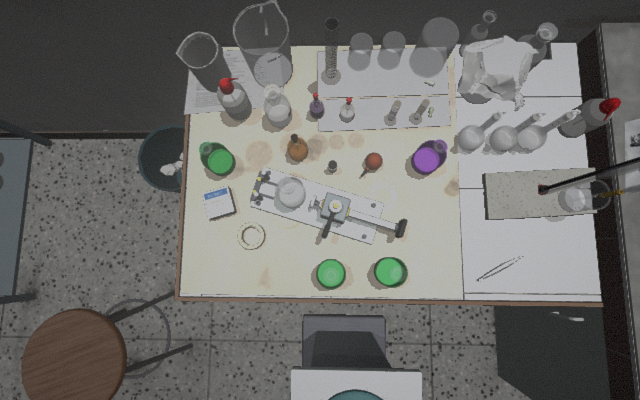

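```bash
python3 - <<'E'
s=open('h.py').read().replace("def cam(n):\n    p=camera_params(n); return p","import functools\n@functools.cache\ndef cam(n): return camera_params(n)")
open('h.py','w').write(s)
E
python3 - <<'E'
from h import *
cam('top'); print(cam('wrist') if 0 else '')
read_camera('top')
for t,z in (('clamp_base',.012),('push_plate',.079)):
  r=outline_of('top',t)[0]
  P=np.array([onz('top',p,z)[:2] for p in np.argwhere(r['region'])[:,::-1]]).astype(np.float32)
  print(t,r['score'],cv2.minAreaRect(P),P.mean(0).round(4), cv2.boxPoints(cv2.minAreaRect(P)).round(4).tolist())
th=np.radians(30)
o=observe(); M=R.from_quat(o['ee_rot']).as_matrix(); M2=M@R.from_rotvec([0,0,np.radians(31)]).as_matrix()
print(M2.round(3))
d=np.array([.478,-.145,.2])-o['position']; print('old axes',M.T@d/.08,'new',M2.T@d/.08)
E
```

```text
clamp_base 0.84 ((0.5392506122589111, 0.07170477509498596), (0.40031197667121887, 0.12720391154289246), 73.08979797363281) [0.5464 0.076 ] [[0.420199990272522, -0.10130000114440918], [0.5418999791145325, -0.13830000162124634], [0.65829998254776, 0.24469999969005585], [0.5365999937057495, 0.2816999852657318]]
push_plate 0.69 ((0.5191711783409119, -0.0007518231868743896), (0.23208285868167877, 0.046795837581157684), 75.08818054199219) [ 0.513  -0.0309] [[0.4666999876499176, -0.10689999908208847], [0.511900007724762, -0.11890000104904175], [0.5716000199317932, 0.10540000349283218], [0.5264000296592712, 0.11739999800920486]]
[[ 0.949 -0.314 -0.   ]
 [-0.314 -0.949  0.   ]
 [-0.     0.    -1.   ]]
old axes [ 5.43008895 -5.04282188  0.18219895] new [ 2.05724941 -7.11924458  0.18219895]
```

Request:
drive_tool([
  [[0.2,-0.2,0],[0,0,0.1]],
  [[0.45,-0.45,0],[0,0,0.2]],
  [[0.7,-0.7,0],[0,0,0.3]],
  [[0.95,-0.95,0],[0,0,0.344]],
  [[0.95,-0.95,0],[0,0,0.344]],
], claw=1, newtons=20)

```text
t: 2.12
position: [0.2022, -0.5419, 0.2149]
ee_rot: [0.988, -0.157, 0.0, -0.0]
force: [0.2, -0.4, -0.3]
opening: 0.0442
finger_force: 0.0
```

Request:
drive_tool([
  [[0.14,-0.48,0],[0,0,0]],
  [[0.28,-0.96,0],[0,0,0]],
])

```text
t: 2.38
position: [0.2453, -0.4779, 0.2146]
ee_rot: [0.987, -0.159, -0.0, 0.0]
force: [-0.0, 0.9, 0.3]
opening: 0.0245
finger_force: 0.0
```

Request:
drive_tool([
  [[0.14,-0.48,0],[0,0,0]],
  [[0.28,-0.96,0],[0,0,0]],
])

```text
t: 2.62
position: [0.2911, -0.4118, 0.2148]
ee_rot: [0.987, -0.159, 0.0, 0.001]
force: [-0.1, -0.1, 0.7]
opening: 0.0043
finger_force: 0.0
```

Request:
drive_tool([
  [[0.14,-0.48,0],[0,0,0]],
  [[0.28,-0.96,0],[0,0,0]],
])

```text
t: 2.88
position: [0.3368, -0.3459, 0.2149]
ee_rot: [0.987, -0.159, 0.0, 0.0]
force: [0.4, 0.7, 0.1]
opening: 0.0003
finger_force: 0.0
```

Request:
drive_tool([
  [[0.14,-0.48,0],[0,0,0]],
  [[0.28,-0.94,0],[0,0,0]],
])

```text
t: 3.12
position: [0.3819, -0.2814, 0.2149]
ee_rot: [0.987, -0.159, 0.0, 0.0]
force: [0.2, -0.0, -0.0]
opening: 0.0006
finger_force: 0.0
```

Request:
drive_tool([
  [[0.14,-0.48,0],[0,0,0]],
  [[0.28,-0.94,0],[0,0,0]],
])

```text
t: 3.38
position: [0.4269, -0.2171, 0.2149]
ee_rot: [0.987, -0.159, 0.0, 0.0]
force: [-0.6, -0.3, 0.4]
opening: 0.0004
finger_force: 0.0
```

Request:
drive_tool([
  [[0.14,-0.3,0],[0,0,0]],
  [[0.28,-0.6,0],[0,0,0]],
  [[0.28,-0.6,0],[0,0,0]],
])

```text
t: 3.75
position: [0.4636, -0.1779, 0.2146]
ee_rot: [0.988, -0.157, 0.0, -0.0]
force: [-0.8, -0.2, -0.5]
opening: 0.0003
finger_force: 0.0
```

```bash
cat >> h.py <<'E'
def wrist():
    o=observe(); w=np.array(camera_params('wrist')['mount']); T=np.eye(4); T[:3,:3]=R.from_quat(o['ee_rot']).as_matrix(); T[:3,3]=o['position']
    im=read_camera('wrist'); return im,T@w,cam('wrist')
def wz(T,p,uv,z):
    d=T[:3,:3]@np.array([(uv[0]-p['cx'])/p['fx'],(uv[1]-p['cy'])/p['fy'],1]); return T[:3,3]+d*(z-T[2,3])/d[2]
E
python3 - <<'E'
from h import *
im,T,p=wrist(); print(observe()['position'],T.round(3).tolist())
cv2.imwrite('pics/w1.png',im[:,:,::-1])
for t,z in (('push_plate',.054),('lever_end',.089),('pivot',.089),('pad',.047),('posts_mark',.012),('bottle',.012)):
    print(t,[(round(r['score'],2),np.round(r['at']).tolist(),wz(T,p,r['at'],z).round(4).tolist()) for r in spot_point('wrist',t)[:2]])
a=[onz('top',(200+x/3.3,120+y/3.3),.012)[:2] for x,y in ((167,285),(565,410),(213,155),(607,272))]
for i,j in ((1,0),(3,2)): d=a[j]-a[i]; print(np.degrees(np.arctan2(d[1],d[0])),np.linalg.norm(d))
print(np.mean(a,0))
E
```

```text
[ 0.46246543 -0.17900437  0.21449052] [[-0.31, -0.91, -0.275, 0.541], [-0.951, 0.297, 0.09, -0.203], [-0.001, 0.289, -0.957, 0.384], [0.0, 0.0, 0.0, 1.0]]
push_plate [(0.55, [243.0, 180.0], [0.4945, -0.1079, 0.054])]
lever_end [(0.95, [67.0, 254.0], [0.4839, 0.074, 0.089]), (0.48, [244.0, 180.0], [0.4991, -0.1187, 0.089])]
pivot [(0.63, [59.0, 191.0], [0.5423, 0.0479, 0.089])]
pad [(0.74, [36.0, 184.0], [0.5568, 0.1025, 0.047])]
posts_mark []
bottle [(0.93, [165.0, 287.0], [0.3896, 0.0515, 0.012]), (0.82, [6.0, 172.0], [0.582, 0.1588, 0.012])]
72.91909627622037 0.3242091545136666
73.32220010285526 0.32402598219227435
[0.5559129  0.09641914]
```

View pics/w1.png

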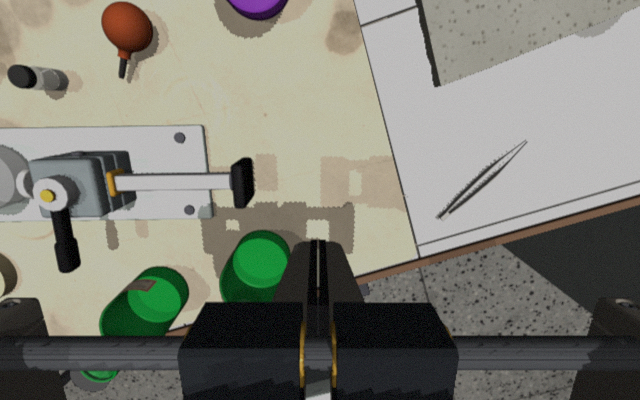

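Request:
drive_tool([
  [[0.09,-0.4,0.3],[0,0,-0.008]],
  [[0.09,-0.4,0.7],[0,0,-0.008]],
  [[0.09,-0.4,0.7],[0,0,-0.008]],
])

```text
t: 4.47
position: [0.4774, -0.1498, 0.1568]
ee_rot: [0.988, -0.152, -0.002, -0.0]
force: [0.6, -0.2, 0.2]
opening: 0.0004
finger_force: 0.0
```

Request:
drive_tool([
  [[0,0,0.4],[0,0,0]],
  [[0,0,0.8],[0,0,0]],
  [[0,0,1.0],[0,0,0]],
])

```text
t: 4.85
position: [0.479, -0.1508, 0.0784]
ee_rot: [0.988, -0.153, -0.0, 0.0]
force: [1.1, -0.6, 0.4]
opening: 0.0004
finger_force: 0.0
```

Request:
drive_tool([
  [[0,0,0.3],[0,0,0]],
  [[0,0,0.37],[0,0,0]],
  [[0,0,0.37],[0,0,0]],
])

```text
t: 5.22
position: [0.4797, -0.1503, 0.0496]
ee_rot: [0.988, -0.153, 0.0, 0.0]
force: [1.4, -0.9, -0.4]
opening: 0.0002
finger_force: 0.0
```

Request:
drive_tool([
  [[0,-0.05,0],[0,0,0]],
  [[0,-0.1,0],[0,0,0]],
  [[0,-0.15,0],[0,0,0]],
  [[0,-0.2,0],[0,0,0]],
  [[0,-0.25,0],[0,0,0]],
])

```text
t: 5.85
position: [0.4853, -0.1306, 0.049]
ee_rot: [0.988, -0.152, -0.0, 0.0]
force: [-0.1, 0.4, 0.2]
opening: 0.0003
finger_force: 0.0
```

Request:
drive_tool([
  [[0,-0.03,0],[0,0,0]],
  [[0,-0.06,0],[0,0,0]],
  [[0,-0.09,0],[0,0,0]],
  [[0,-0.12,0],[0,0,0]],
  [[0,-0.15,0],[0,0,0]],
])

```text
t: 6.48
position: [0.4878, -0.1226, 0.0489]
ee_rot: [0.988, -0.154, -0.001, 0.002]
force: [-1.7, -7.4, 0.8]
opening: 0.0003
finger_force: 4.2
```

Request:
drive_tool([
  [[0,-0.03,0],[0,0,0]],
  [[0,-0.06,0],[0,0,0]],
  [[0,-0.09,0],[0,0,0]],
  [[0,-0.12,0],[0,0,0]],
  [[0,-0.15,0],[0,0,0]],
])

```text
t: 7.1
position: [0.4912, -0.1112, 0.0489]
ee_rot: [0.988, -0.154, -0.001, 0.002]
force: [-3.3, -8.2, 2.6]
opening: 0.0004
finger_force: 4.2
```

Request:
drive_tool([
  [[0,-0.03,0],[0,0,0]],
  [[0,-0.06,0],[0,0,0]],
  [[0,-0.09,0],[0,0,0]],
  [[0,-0.12,0],[0,0,0]],
  [[0,-0.15,0],[0,0,0]],
])

```text
t: 7.72
position: [0.4945, -0.1005, 0.0489]
ee_rot: [0.988, -0.154, -0.001, 0.002]
force: [-3.7, -9.3, 3.7]
opening: 0.0006
finger_force: 5.2
```

Request:
drive_tool([
  [[0,-0.025,0],[0,0,0]],
  [[0,-0.05,0],[0,0,0]],
  [[0,-0.075,0],[0,0,0]],
  [[0,-0.1,0],[0,0,0]],
  [[0,-0.125,0],[0,0,0]],
])

```text
t: 8.35
position: [0.4975, -0.091, 0.0489]
ee_rot: [0.988, -0.154, -0.001, 0.002]
force: [-3.0, -9.1, 4.0]
opening: 0.0006
finger_force: 5.2
```

Request:
drive_tool([
  [[0,-0.025,0],[0,0,0]],
  [[0,-0.05,0],[0,0,0]],
  [[0,-0.075,0],[0,0,0]],
  [[0,-0.1,0],[0,0,0]],
  [[0,-0.125,0],[0,0,0]],
])

```text
t: 8.98
position: [0.5004, -0.0815, 0.0489]
ee_rot: [0.988, -0.154, -0.001, 0.002]
force: [-3.9, -8.7, 4.9]
opening: 0.0008
finger_force: 5.2
```

Request:
drive_tool([
  [[0,-0.013,0],[0,0,0]],
  [[0,-0.026,0],[0,0,0]],
  [[0,-0.039,0],[0,0,0]],
  [[0,-0.052,0],[0,0,0]],
  [[0,-0.065,0],[0,0,0]],
])

```text
t: 9.6
position: [0.502, -0.0765, 0.0489]
ee_rot: [0.988, -0.154, -0.001, 0.002]
force: [-3.6, -9.7, 3.5]
opening: 0.0004
finger_force: 5.2
```

```bash
python3 - <<'E'
from h import *
b=read_camera('top'); cv2.imwrite('pics/t3.png',cv2.resize(b[150:260,230:420,::-1],None,fx=4,fy=4,interpolation=cv2.INTER_CUBIC))
for t,z in (('bottle',.012),('pad',.047),('posts_mark',.012)):
  print(t,[(round(r['score'],2),onz('top',r['at'],z).round(4)) for r in spot_point('top',t)[:2]])
E
```

```text
bottle [(0.96, array([ 0.666 , -0.1805,  0.012 ])), (0.91, array([ 0.3935, -0.0866,  0.012 ]))]
pad [(0.42, array([0.5753, 0.1547, 0.047 ]))]
posts_mark [(0.89, array([0.5983, 0.2325, 0.012 ]))]
```

View pics/t3.png

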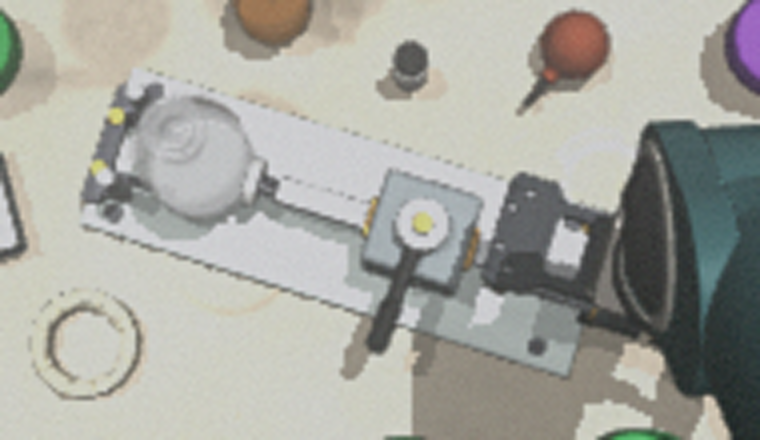

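Request:
drive_tool([
  [[0,-0.01,0],[0,0,0]],
  [[0,-0.02,0],[0,0,0]],
  [[0,-0.03,0],[0,0,0]],
  [[0,-0.04,0],[0,0,0]],
])

```text
t: 10.3
position: [0.5029, -0.0734, 0.0489]
ee_rot: [0.988, -0.154, -0.001, 0.002]
force: [-4.4, -8.9, 3.1]
opening: 0.0004
finger_force: 5.1
```

```bash
cat > f.py <<'E'
from h import *
o=observe(); u=np.array([.301,.954,0]); print('s %.2f mm  F %.2f'%(1000*u@(o['position']-[.5514,.0821,0]),-u@o['force']), o['joint_pos'].round(4), (o['tau']).round(2))
E
python3 f.py
```

```text
s -162.96 mm  F 9.80 [ 0.2385  0.4919 -0.1975  2.0484  0.1676  0.6193 -1.9533] [-4.820e+00 -4.279e+01 -7.260e+00 -1.691e+01 -1.530e+00 -1.440e+00
 -2.000e-02]
```

Request:
drive_tool([
  [[0,-0.01,0],[0,0,0]],
  [[0,-0.02,0],[0,0,0]],
  [[0,-0.03,0],[0,0,0]],
])

```text
t: 10.68
position: [0.5036, -0.0711, 0.0489]
ee_rot: [0.988, -0.154, -0.001, 0.002]
force: [-4.8, -8.8, 4.3]
opening: 0.0005
finger_force: 5.1
```

```bash
python3 f.py
```

```text
s -160.58 mm  F 9.87 [ 0.234   0.4924 -0.1977  2.0475  0.1678  0.6198 -1.958 ] [-4.810e+00 -4.279e+01 -7.250e+00 -1.695e+01 -1.520e+00 -1.460e+00
 -2.000e-02]
```

Request:
drive_tool([
  [[0,-0.01,0],[0,0,0]],
  [[0,-0.02,0],[0,0,0]],
  [[0,-0.03,0],[0,0,0]],
])

```text
t: 11.05
position: [0.5043, -0.0688, 0.0489]
ee_rot: [0.988, -0.154, -0.001, 0.002]
force: [-3.9, -8.4, 3.8]
opening: 0.0003
finger_force: 5.1
```

```bash
python3 f.py
```

```text
s -158.17 mm  F 9.20 [ 0.2294  0.4929 -0.1978  2.0465  0.1679  0.6203 -1.9626] [-4.80e+00 -4.28e+01 -7.24e+00 -1.70e+01 -1.51e+00 -1.48e+00 -2.00e-02]
```

Request:
drive_tool([
  [[0,-0.01,0],[0,0,0]],
  [[0,-0.02,0],[0,0,0]],
  [[0,-0.03,0],[0,0,0]],
])

```text
t: 11.42
position: [0.505, -0.0666, 0.0489]
ee_rot: [0.988, -0.154, -0.001, 0.002]
force: [-4.6, -9.4, 4.2]
opening: 0.0007
finger_force: 5.1
```

```bash
python3 f.py
```

```text
s -155.78 mm  F 10.34 [ 0.2248  0.4935 -0.1979  2.0455  0.168   0.6209 -1.9672] [-4.790e+00 -4.282e+01 -7.230e+00 -1.704e+01 -1.510e+00 -1.510e+00
 -2.000e-02]
```

Request:
drive_tool([
  [[0,-0.01,0],[0,0,0]],
  [[0,-0.02,0],[0,0,0]],
  [[0,-0.03,0],[0,0,0]],
])

```text
t: 11.8
position: [0.5057, -0.0643, 0.0489]
ee_rot: [0.988, -0.154, -0.001, 0.002]
force: [-3.7, -9.6, 3.6]
opening: 0.0002
finger_force: 5.1
```

```bash
python3 f.py
```

```text
s -153.38 mm  F 10.29 [ 0.2203  0.494  -0.198   2.0445  0.1681  0.6214 -1.9719] [-4.780e+00 -4.283e+01 -7.210e+00 -1.708e+01 -1.500e+00 -1.530e+00
 -2.000e-02]
```

Request:
drive_tool([
  [[0,-0.01,0],[0,0,0]],
  [[0,-0.02,0],[0,0,0]],
  [[0,-0.03,0],[0,0,0]],
])

```text
t: 12.18
position: [0.5062, -0.0626, 0.0489]
ee_rot: [0.988, -0.154, -0.002, 0.003]
force: [-3.9, -11.3, 4.7]
opening: 0.0004
finger_force: 6.1
```

```bash
python3 f.py
```

```text
s -151.60 mm  F 11.96 [ 0.216   0.4945 -0.1975  2.0435  0.1687  0.6224 -1.9765] [-5.710e+00 -4.254e+01 -8.190e+00 -1.724e+01 -1.790e+00 -1.780e+00
 -3.000e-02]
```

Request:
drive_tool([
  [[0,-0.01,0],[0,0,0]],
  [[0,-0.02,0],[0,0,0]],
  [[0,-0.028,0],[0,0,0]],
  [[0,-0.028,0],[0,0,0]],
])

```text
t: 12.68
position: [0.5067, -0.0611, 0.0489]
ee_rot: [0.988, -0.154, -0.002, 0.003]
force: [-5.1, -11.7, 5.0]
opening: 0.0005
finger_force: 6.7
```

```bash
python3 f.py
```

```text
s -150.09 mm  F 12.72 [ 0.2121  0.4949 -0.1968  2.0426  0.1694  0.6233 -1.9807] [ -6.35 -42.34  -8.77 -17.39  -1.96  -1.95  -0.05]
```

Request:
drive_tool([
  [[0,0,0],[0,0,0]],
  [[0,0,0],[0,0,0]],
])

```text
t: 12.92
position: [0.5067, -0.0611, 0.0489]
ee_rot: [0.988, -0.154, -0.002, 0.003]
force: [-4.6, -12.8, 5.8]
opening: 0.0005
finger_force: 6.7
```

```bash
python3 f.py; python3 - <<'E'
from h import *
b=read_camera('top'); cv2.imwrite('pics/t4.png',cv2.resize(b[155:225,235:335,::-1],None,fx=7,fy=7,interpolation=cv2.INTER_CUBIC))
E
```

```text
s -150.08 mm  F 13.55 [ 0.2122  0.4949 -0.1969  2.0426  0.1693  0.6233 -1.9807] [-6.320e+00 -4.236e+01 -8.760e+00 -1.739e+01 -1.960e+00 -1.940e+00
 -4.000e-02]
```

View pics/t4.png

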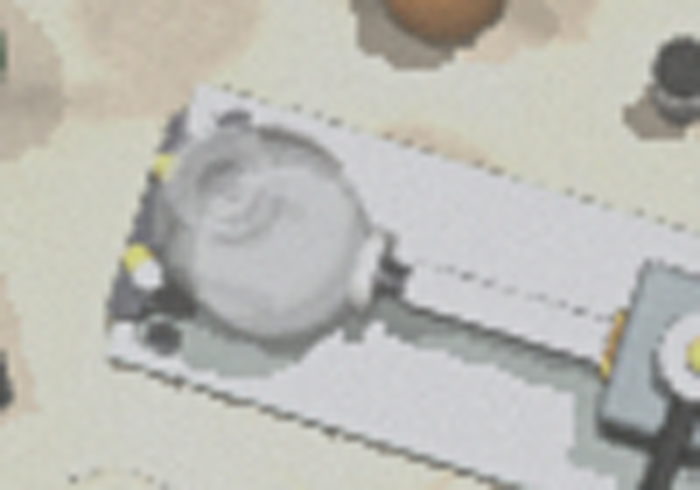

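Request:
drive_tool([
  [[0,-0.01,0],[0,0,0]],
])

```text
t: 13.1
position: [0.5068, -0.0606, 0.0489]
ee_rot: [0.988, -0.154, -0.002, 0.003]
force: [-6.1, -13.7, 6.3]
opening: 0.0006
finger_force: 7.2
```

```bash
python3 f.py
```

```text
s -149.57 mm  F 14.86 [ 0.2107  0.4951 -0.1966  2.0423  0.1696  0.6237 -1.9823] [-6.600e+00 -4.224e+01 -9.140e+00 -1.745e+01 -2.090e+00 -2.060e+00
 -3.000e-02]
```

Request:
drive_tool([
  [[0,-0.012,0],[0,0,0]],
])

```text
t: 13.22
position: [0.507, -0.0601, 0.0489]
ee_rot: [0.988, -0.155, -0.002, 0.003]
force: [-5.0, -13.5, 5.9]
opening: 0.0001
finger_force: 7.9
```

```bash
python3 f.py
```

```text
s -149.00 mm  F 14.38 [ 0.2091  0.4952 -0.1963  2.0419  0.17    0.6242 -1.9841] [-7.360e+00 -4.200e+01 -9.940e+00 -1.755e+01 -2.330e+00 -2.240e+00
 -3.000e-02]
```

Request:
drive_tool([
  [[0,0.12,0],[0,0,0]],
  [[0,0.3,0],[0,0,0]],
  [[0,0.32,-0.4],[0,0,0]],
  [[0,0.32,-1.0],[0,0,0]],
])

```text
t: 13.72
position: [0.5004, -0.079, 0.1286]
ee_rot: [0.988, -0.153, -0.002, -0.0]
force: [1.4, -0.1, 1.4]
opening: 0.0006
finger_force: 0.0
```

Request:
drive_tool([
  [[-0.2,-0.4,-0.2],[0,0,0]],
  [[-0.4,-0.8,-0.2],[0,0,0]],
  [[-0.4,-1.0,-0.2],[0,0,0]],
])

```text
t: 14.1
position: [0.495, 0.0089, 0.1453]
ee_rot: [0.989, -0.151, 0.0, -0.0]
force: [0.3, 0.8, -0.3]
opening: 0.0
finger_force: 0.0
```

Request:
drive_tool([
  [[-0.2,-0.4,0],[0,0,0]],
  [[-0.31,-0.8,0],[0,0,0]],
  [[-0.31,-1.0,0],[0,0,0]],
  [[-0.31,-1.0,0],[0,0,0]],
])

```text
t: 14.6
position: [0.4964, 0.0911, 0.1446]
ee_rot: [0.988, -0.152, -0.0, 0.0]
force: [-1.0, -0.5, 0.3]
opening: 0.0004
finger_force: 0.0
```

```bash
cat > g.py <<'E'
from h import *
o=observe(); q=o['position']-[.5514,.0821,0]; f=o['force']
print('s %.1f l %.1f z %.1f'%(1000*(.301*q[0]+.954*q[1]),1000*(-.954*q[0]+.301*q[1]),1000*q[2]),'F_s %.1f F_l %.1f'%(.301*f[0]+.954*f[1],-.954*f[0]+.301*f[1]))
E
python3 g.py; python3 - <<'E'
from h import *
read_camera('scene'); read_camera('top')
for n in ('scene','top'):
 for t,z in (('push_plate',.054),('lever_end',.089),('pivot',.089)):
  print(n,t,[(round(r['score'],2),onz(n,r['at'],z).round(4)) for r in spot_point(n,t)[:2]])
E
```

```text
s -7.9 l 55.2 z 144.6 F_s -0.8 F_l 0.8
scene push_plate [(0.78, array([ 0.5122, -0.0373,  0.054 ]))]
scene lever_end [(0.73, array([0.5412, 0.1752, 0.089 ])), (0.65, array([0.4823, 0.0661, 0.089 ]))]
scene pivot [(0.83, array([0.5428, 0.05  , 0.089 ]))]
top push_plate [(0.72, array([ 0.5075, -0.0382,  0.054 ])), (0.51, array([0.5859, 0.2081, 0.054 ]))]
top lever_end []
top pivot []
```

Request:
drive_tool([
  [[-0.02,-0.13,0.1],[0,0,0]],
  [[-0.02,-0.13,0.4],[0,0,0]],
  [[-0.02,-0.13,0.74],[0,0,0]],
  [[-0.02,-0.13,0.74],[0,0,0]],
])

```text
t: 15.5
position: [0.4956, 0.1017, 0.0838]
ee_rot: [0.988, -0.152, -0.002, 0.001]
force: [-0.3, -1.1, 1.3]
opening: 0.0006
finger_force: 0.0
```

```bash
python3 g.py
```

```text
s 1.9 l 59.1 z 83.8 F_s -1.1 F_l -0.0
```

Request:
drive_tool([
  [[-0.01,0.08,0],[0,0,0]],
  [[-0.02,0.16,0],[0,0,0]],
  [[-0.03,0.24,0],[0,0,0]],
  [[-0.03,0.33,0],[0,0,0]],
  [[-0.03,0.41,0],[0,0,0]],
])

```text
t: 16.12
position: [0.4855, 0.0704, 0.0861]
ee_rot: [0.988, -0.153, 0.0, -0.0]
force: [-0.2, 1.2, -0.0]
opening: 0.0005
finger_force: 0.8
```

Request:
drive_tool([
  [[0,0.05,0],[0,0,0]],
  [[0,0.1,0],[0,0,0]],
  [[0.01,0.16,0],[0,0,0]],
  [[0.01,0.21,0],[0,0,0]],
])

```text
t: 16.62
position: [0.4813, 0.0552, 0.0859]
ee_rot: [0.988, -0.152, 0.0, -0.001]
force: [0.6, 4.5, 0.2]
opening: 0.0004
finger_force: 2.0
```

```bash
python3 g.py; python3 - <<'E'
from h import *
read_camera('scene')
print([(round(r['score'],2),onz('scene',r['at'],.089).round(4)) for r in spot_point('scene','lever_end')[:2]])
E
```

```text
s -46.8 l 58.8 z 85.9 F_s 4.5 F_l 0.8
[(0.66, array([ 0.5885, -0.0578,  0.089 ])), (0.51, array([0.4805, 0.0321, 0.089 ]))]
```

Request:
drive_tool([
  [[0.01,0.06,0],[0,0,0]],
  [[0.02,0.12,0],[0,0,0]],
  [[0.04,0.18,0],[0,0,0]],
])

```text
t: 17.1
position: [0.4796, 0.0411, 0.0858]
ee_rot: [0.988, -0.152, -0.0, -0.001]
force: [0.4, 6.4, -0.4]
opening: 0.0008
finger_force: 2.7
```

Request:
drive_tool([
  [[0.03,0.06,0],[0,0,0]],
  [[0.06,0.12,0],[0,0,0]],
  [[0.11,0.17,0],[0,0,0]],
])

```text
t: 17.48
position: [0.4829, 0.0251, 0.0855]
ee_rot: [0.988, -0.152, -0.001, -0.0]
force: [-1.0, 4.5, 1.2]
opening: 0.0006
finger_force: 2.2
```

```bash
python3 g.py; python3 - <<'E'
from h import *
read_camera('scene')
print([(round(r['score'],2),onz('scene',r['at'],.089).round(4)) for r in spot_point('scene','lever_end')[:2]])
E
```

```text
s -74.9 l 48.2 z 85.5 F_s 4.0 F_l 2.4
[(0.58, array([0.502 , 0.0081, 0.089 ]))]
```

Request:
drive_tool([
  [[0.04,0.04,0],[0,0,0]],
  [[0.08,0.08,0],[0,0,0]],
  [[0.12,0.12,0],[0,0,0]],
])

```text
t: 17.95
position: [0.4899, 0.0115, 0.0856]
ee_rot: [0.988, -0.153, -0.0, 0.0]
force: [-0.8, 2.1, -0.1]
opening: 0.0006
finger_force: 0.9
```

Request:
drive_tool([
  [[0.04,0.03,0],[0,0,0]],
  [[0.08,0.05,0],[0,0,0]],
  [[0.11,0.07,0],[0,0,0]],
])

```text
t: 18.32
position: [0.4973, 0.0034, 0.0858]
ee_rot: [0.988, -0.153, 0.0, 0.0]
force: [-0.4, 0.7, -0.8]
opening: 0.0011
finger_force: 0.0
```

```bash
python3 g.py; python3 - <<'E'
from h import *
read_camera('scene')
print([(round(r['score'],2),onz('scene',r['at'],.089).round(4)) for r in spot_point('scene','lever_end')[:2]])
E
```

```text
s -91.4 l 27.9 z 85.8 F_s 0.5 F_l 0.6
[(0.56, array([ 0.5091, -0.0141,  0.089 ]))]
```

Request:
drive_tool([
  [[0.03,0.01,0],[0,0,0]],
  [[0.06,0.02,0],[0,0,0]],
  [[0.1,0.03,0],[0,0,0]],
  [[0.13,0.03,0],[0,0,0]],
])

```text
t: 18.92
position: [0.5063, -0.0013, 0.0858]
ee_rot: [0.988, -0.153, 0.0, 0.0]
force: [-0.2, 0.7, 0.6]
opening: 0.0004
finger_force: 0.0
```

```bash
python3 g.py; python3 - <<'E'
from h import *
a=read_camera('scene'); cv2.imwrite('pics/s5.png',cv2.resize(a[140:270,250:400,::-1],None,fx=4.5,fy=4.5,interpolation=cv2.INTER_CUBIC))
print([(round(r['score'],2),onz('scene',r['at'],.089).round(4)) for r in spot_point('scene','lever_end')[:2]])
E
```

```text
s -93.1 l 17.9 z 85.8 F_s 0.6 F_l 0.4
[(0.71, array([ 0.519 , -0.0099,  0.089 ]))]
```

Request:
drive_tool([
  [[-0.2,0,-0.1],[0,0,0]],
  [[-0.3,0,-0.5],[0,0,0]],
  [[-0.3,0,-1.0],[0,0,0]],
])

```text
t: 19.4
position: [0.4807, 0.0067, 0.1662]
ee_rot: [0.988, -0.152, -0.001, 0.0]
force: [0.4, -0.8, 0.3]
opening: 0.0006
finger_force: 0.0
```

Request:
drive_tool([
  [[0,0.4,-0.3],[0,0,0]],
  [[0,0.9,-0.6],[0,0,0]],
])

```text
t: 19.65
position: [0.4603, -0.0621, 0.2151]
ee_rot: [0.989, -0.151, 0.0, -0.0]
force: [0.4, -0.9, -0.2]
opening: 0.0004
finger_force: 0.0
```

Request:
drive_tool([
  [[0,0.5,0],[0,0,0]],
  [[0,1.0,0],[0,0,0]],
  [[0,1.0,0],[0,0,0]],
])

```text
t: 20.02
position: [0.4355, -0.1409, 0.2141]
ee_rot: [0.988, -0.155, -0.0, 0.0]
force: [1.1, -0.1, 0.5]
opening: 0.0006
finger_force: 0.0
```

```bash
python3 - <<'E'
from h import *
a=read_camera('scene'); b=read_camera('top')
A=cv2.resize(a[110:310,190:470,::-1],(790,564))[:,:]; cv2.imwrite('pics/s6.png',A)
cv2.imwrite('pics/t6.png',cv2.resize(b[150:260,230:420,::-1],None,fx=4,fy=4,interpolation=cv2.INTER_CUBIC))
for n in ('scene','top'):
 print([(round(r['score'],2),onz(n,r['at'],.089).round(4)) for r in spot_point(n,'lever_end')[:2]])
E
```

```text
[(0.9, array([ 0.5173, -0.0113,  0.089 ]))]
[]
```

View pics/s6.png

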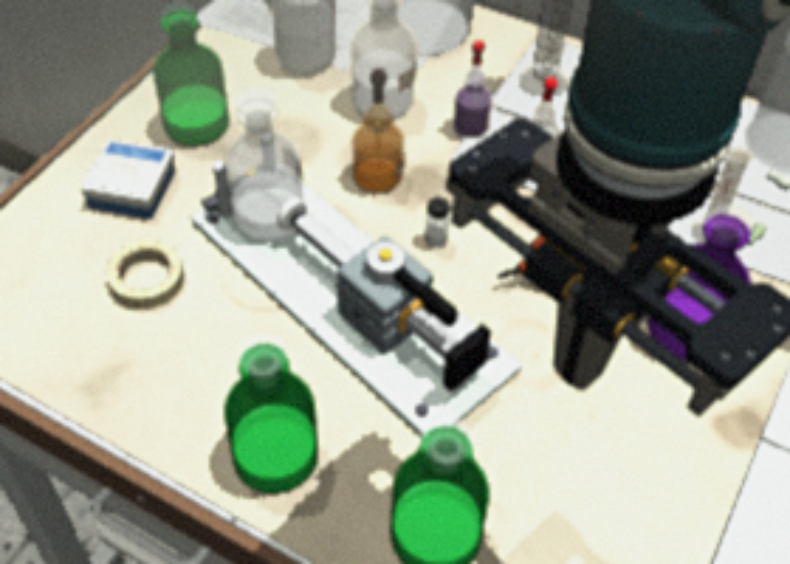

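View pics/t6.png

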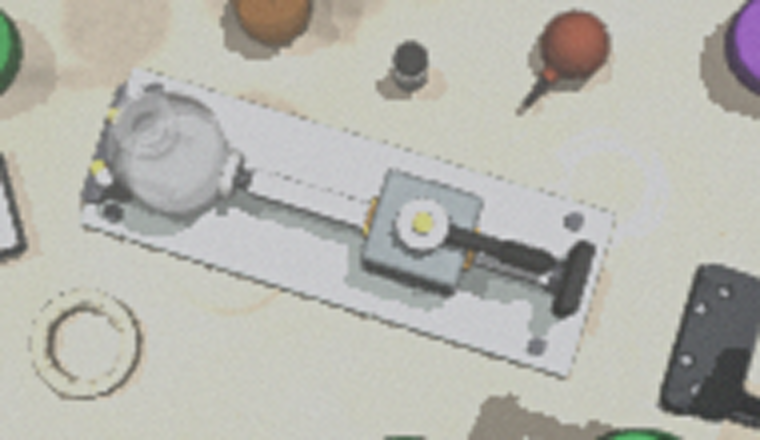

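The lever lies along the rod, from (422,222) to (545,262) in the top crop. The bottle stands upright against the posts, the bystanders have not moved, and the hand is clear.

```bash
python3 -c "
from workcell import *
print(job_done())"
```

```text
the job is handed in; nothing more can be done
None
```

I handed the job in at about 20 s. The bottle is seated upright against both posts with the pad pressing about 7 N, which I worked out from push force minus rod friction rather than measured directly. The lever is snapped shut along the rod, the things around the clamp look unmoved in the final pictures, and the arm is clear.

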